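# Stand the client's mirror on its fold-out foot

## Robot

A 6-joint arm with a two-finger parallel gripper is mounted at the origin on a cart in front of the work surface, level with it; the furniture and walls round the work are solid. World frame = base frame: x ahead of the robot, y to its left, z up, the work surface at z = 0. Lengths are in m, angles in rad, forces in N, time in s.
With the tool pointing down it reaches from about 0.275 to 0.75 m from the base axis. Payload 10.2 kg.
Tool frame: the origin (TCP) lies at the very end of the fingers, on their centre line; the grasp point (between the pads) lies 19 mm behind it; z points along the fingers, y is the line along which they close (so a half turn about z gives the same grasp; the last joint's range is limited). The gripper opens to 88 mm and grips with 3 to 60 N. Pads are 18 mm wide; open, the fingers measure 123 mm over their backs; the gripper's body (75 mm by 187 mm) begins 45 mm behind the grasp point.
Start: joints at [1.046, 0.313, 1.498, -0, 1.331, -0.223], TCP at [0.156, 0.501, 0.239] pointing down, gripper open.
Joint ranges: [-2.94, 2.94], [-0.97, 2.17], [0.19, 2.56], [-1.23, 4.37], [0.02, 3.11], [-2.88, 2.88]. Speed limits (rad/s): [2.39, 2.39, 3.01, 3.14, 3.14, 3.14].

## Interface

Orientations are given as a unit quaternion [w, x, y, z].
In Python, from bench import ctrl gives the robot as it stands. The module is installed in compiled form; this text tells all that it offers.
- The arm moves only by the tool apply_moves, never from a script. Its argument "targets" is a list that holds one entry, the list of rows, each a list of 7 numbers: the turn, a rotation vector about the world's x, y, z in rad, then the shift along the world's x, y, z in m, then the opening, from 0 (shut) to 1 (fully open). A call has exactly 10 rows; each row is the pose to reach, as a shift and turn from the pose commanded when the call began; what a row does not reach only later rows make up. A row lasts 1/8 s, in which the tool goes at most 62.5 mm and 10.7 degrees, less where a joint would pass 70% of its speed; a pose out of reach is approached as far as the arm can. A call with a gripper value outside its range is refused whole. The fingers move at their own pace and stop on an object; "newtons" is the grip in N (left out, the last holds). Time passes only in rows, so rows that repeat a pose let the fingers close, or fill a call up. It gives the time, the measured TCP pose, the force, the opening and the grip force at its end, in the units of the state.
- ctrl.observe(): the state, without advancing time (a new reading comes with each control period).
- ctrl.grab_frame(name): name is "side" or "top"; returns the picture (480x640x3 uint8, red, green, blue); there is no depth.
- ctrl.calibration(name): a dict with "intrinsics" (3x3 intrinsics, pixels), "pose" (4x4, takes a point from camera to world coordinates). Camera axes: x right, y up, looking along -z (the intrinsics and any distortion apply to the point x, -y, -z); pixel columns grow to the right and rows downward; lengths in m; the calibration is good to about 2 mm. A picture is of the moment at which its call begins. calibration takes no time and is no camera call.
- ctrl.close_job(): hands the job in; it is judged then, once.
Trained networks look in the newest picture that a camera, given by its name, has taken for a name from the list of things; names that differ only in an ending like _2 or _b are one class to them, and where a whole thing is asked for, a point or a joint stands for the part that bears it (a point fixed in the world has none). Each returns a list of dicts, best first, with "score" (0 to 1); they miss things now and then, are a little off and sometimes report something else, mostly with a low value. They report only what shows in the picture. A call takes as long as a camera call.
- ctrl.spot_in(camera, name): "extent" ([left, top, right, bottom] in pixels, round what is visible of it).
- ctrl.outline_of(camera, name): "region" (480x640 bool, what is visible of it) and "extent" ([left, top, right, bottom] in pixels, round what is visible of it).
- ctrl.landmark_of(camera, name): "point" ([column, row] in pixels: a listed point, or the origin of a listed thing).
The state is a dict: "time_s": time; "joints": joint angles; "qvel": joint speeds; "joint_torque": joint torques, N m; "ee_pos": TCP position; "tool_rot": TCP orientation; "ft_force": force on the tool from outside, world axes, zero at the start; "wrist_torque": the same for the moment, N m; "opening": opening from 0.0 (shut) to 1.0 (fully open); "grip_force": force on a finger pad.
Only numpy, scipy, OpenCV 4.12 (cv2) and the standard library are available. Lean on these libraries where they do the work, as an engineer would, in place of code of your own. Each camera call takes 0.05 s, during which the arm holds its last target. There are 200 camera calls.

## Task

Fold the red stand of the white-framed mirror all the way out while the mirror is in its rack, then lift the mirror out and stand it on its stand, wholly on the blue mat and square to it, with the glass facing the side of the mat that has the white stripe. Set it down gently rather than dropping it, and leave the wooden board in its rack.

Things in the scene. Friction and masses are not known exactly. Their poses are not given: they have to be found in the camera images.
- mirror: White-framed mirror, 90 wide, 14 thick, 130 mm tall, 0.25 kg. Origin: middle of its lower edge (round bar, 14 mm diameter); z up the panel, y along the width, x out of the back (glass at -x, red stand at +x). Starts upright (6 degrees play) in a fixed grey rack 44 x 100 x 28 mm tall; slot 24 mm deep, its floor at 4 mm. Stands leaning back 10 degrees (top toward +x); falls over without the stand.
- mirror_stand (a joint): Stand hinge, rad: 0 folded up against the back, 1.57 fully out at its stop, square to the back; starts slightly ajar. Axis along the mirror's y at its x = 11, z = 36 mm; at q the leg points along (sin q, 0, cos q) of the mirror. Stiff (0.12 N m), stays where left; press down on the tip (3 to 4 N) and follow its arc. Once it is out, pinch the mirror's top edge from above, across its 14 mm.
- stand_tip (a point): Centre of the black rubber foot (10 mm diameter, 30 mm along the mirror's y) at the end of the red stand. The leg is 80 mm long, 30 wide, 6 thick; at its tip an 8 mm thick tab stands 15 mm square out of it, away from the mirror, with the foot on its end. Folded, the tab is the part to press down on; out, it points down and is the foot.
- mat: Blue mat fixed on the chest top, 180 mm (its x) by 140 mm (its y), 3 mm thick; origin at the centre of its underside, z up. A 16 mm wide white stripe runs along its -x edge. Standing right, the mirror's x and y point as the mat's do and it covers 105 mm of the mat's x, from 7 mm in front of its origin to the foot.
- board: Bystander: wooden board, 90 x 14 x 130 mm, with a white sheet and a steel clip, no stand, upright in the other rack, which is like the mirror's. Origin at the middle of its lower edge, z up.

How it is judged:
By the outcome, as a careful person would: the job done as asked, in the order asked, and still so for the second after the job is handed in, with the robot touching nothing.
It also fails if it takes over 54 s, if anything falls off the work surface, if the arm or the gripper's body presses on something with over 40 N, if the wrist force passes 120 N, or if a joint passes its speed limit or range.

## Working session

There is one attempt and no reset: what is moved stays moved. The work goes in short steps, Python scripts to look and compute and a tool call to move; the robot and the scene stay as the last step left them, time stands still between calls to the robot, and variables do not carry over. Pictures are saved under pics/ and viewed, at most 11 in all, crops included, and the job is handed in when it is done.

Besides the shell and the picture viewer there is one more tool, called as name([rows], argument=value, ...), one row to a line, values as JSON. apply_moves: Moves the arm, as the interface text tells. Its arguments: {"type":"object","properties":{"targets":{"type":"array","items":{"type":"array","items":{"type":"array","items":{"type":"number"}}}},"newtons":{"type":"number"}},"required":["targets"]}

```bash
mkdir -p pics; cat > h.py <<'E'
import numpy as np, cv2
from bench import ctrl
def proj(cam,P):
    c=ctrl.calibration(cam); K=np.array(c["intrinsics"]);T=np.linalg.inv(np.array(c["pose"]))
    p=(T[:3,:3]@np.atleast_2d(P).T).T+T[:3,3]; p=p*[1,-1,-1]; q=(K@p.T).T; return q[:,:2]/q[:,2:]
def ray(cam,uv):
    c=ctrl.calibration(cam); K=np.array(c["intrinsics"]);T=np.array(c["pose"])
    d=np.linalg.inv(K)@[uv[0],uv[1],1]*[1,-1,-1]; return T[:3,3],T[:3,:3]@d
def atz(cam,uv,z):
    o,d=ray(cam,uv); return o+d*(z-o[2])/d[2]
def save(cam,n):
    im=ctrl.grab_frame(cam); cv2.imwrite(f"pics/{n}.png",np.ascontiguousarray(im[:,:,::-1])); return im
E
python3 - <<'E'
from h import *
for c in("top","side"):
    print(c,{k:np.round(v,3).tolist() for k,v in ctrl.calibration(c).items()})
    save(c,c+"0")
    for n in("mirror","mirror_stand","stand_tip","mat","board"):
        try:
            r=ctrl.spot_in(c,n)[:2]; print(n,[(np.round(x["extent"]).tolist(),round(x["score"],2)) for x in r])
            r=ctrl.landmark_of(c,n)[:2]; print("   ",[(np.round(x["point"],1).tolist(),round(x["score"],2)) for x in r])
        except Exception as e: print(n,e)
print(ctrl.observe())
E
```

```text
top {'intrinsics': [[473.243, 0.0, 327.415], [0.0, 473.243, 240.213], [0.0, 0.0, 1.0]], 'pose': [[0.022, 0.993, -0.113, 0.393], [-0.999, 0.018, -0.035, -0.151], [-0.033, 0.114, 0.993, 0.936], [0.0, 0.0, 0.0, 1.0]]}
mirror [([427.0, 231.0, 495.0, 272.0], 0.68)]
    [([451.2, 264.8], 0.93), ([240.0, 253.7], 0.17)]
mirror_stand [([447.0, 229.0, 470.0, 255.0], 0.96)]
mirror_stand it knows: board, mat, mirror, stand_tip
stand_tip [([448.0, 231.0, 468.0, 256.0], 0.81)]
    [([457.3, 233.0], 0.72)]
mat [([304.0, 172.0, 388.0, 270.0], 0.62)]
    [([343.7, 217.9], 0.61)]
board [([198.0, 245.0, 264.0, 265.0], 0.85)]
    [([240.8, 257.2], 0.79)]
side {'intrinsics': [[445.965, 0.0, 320.255], [0.0, 445.965, 233.68], [0.0, 0.0, 1.0]], 'pose': [[0.976, 0.103, -0.19, 0.319], [-0.215, 0.549, -0.808, -0.804], [0.021, 0.829, 0.558, 0.575], [0.0, 0.0, 0.0, 1.0]]}
mirror [([323.0, 286.0, 374.0, 394.0], 0.94), ([354.0, 297.0, 378.0, 321.0], 0.53)]
    [([336.6, 364.3], 0.88)]
mirror_stand [([350.0, 300.0, 377.0, 321.0], 0.44)]
mirror_stand it knows: board, mat, mirror, stand_tip
stand_tip [([351.0, 300.0,
[... 215 characters left out ...]
joints': array([ 1.04559034e+00,  3.12865421e-01,  1.49772654e+00, -4.82779628e-06,
        1.33098471e+00, -2.23355176e-01]), 'qvel': array([-3.21895388e-04,  7.19138761e-05,  1.05115301e-03, -1.05208978e-04,
        5.02187373e-04, -7.28183824e-04]), 'joint_torque': array([-1.36770614e-03, -4.02114666e+01, -2.52409762e+01,  6.93511823e-02,
        3.20146407e-02, -3.46249340e-05]), 'ee_pos': array([0.1560655 , 0.50126512, 0.23872788]), 'tool_rot': array([5.10405892e-06, 1.50352515e-01, 9.88632450e-01, 6.58059648e-06]), 'ft_force': array([-0.89069425, -0.33472955,  0.00926546]), 'wrist_torque': array([ 0.0289833 , -0.04017383, -0.04897623]), 'grip_force': 0.0, 'opening': 0.9981929191096673}
```

View pics/top0.png

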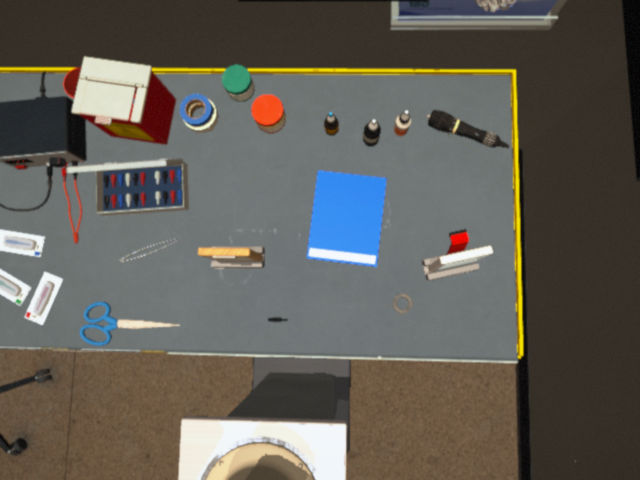

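View pics/side0.png

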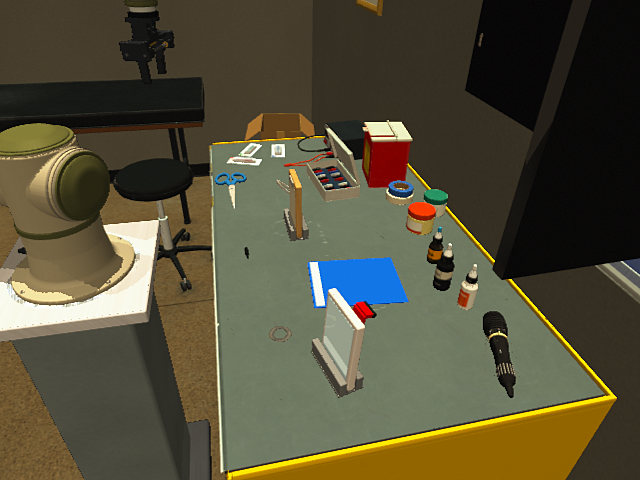

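The top view shows the mirror at about (458,257) with its glass toward the robot and the red tab at (458,240). The mat is at about (346,218) with its stripe along the near edge, and the board is at (232,255). Next I'll work out the geometry.

```bash
python3 - <<'E'
from h import *
t=cv2.imread("pics/top0.png"); s=cv2.imread("pics/side0.png")
a=cv2.resize(t[215:290,410:510],None,fx=5,fy=5,interpolation=cv2.INTER_CUBIC)
b=cv2.resize(s[275:400,300:400],None,fx=4,fy=4,interpolation=cv2.INTER_CUBIC)
H=max(a.shape[0],b.shape[0]); c=np.zeros((H,a.shape[1]+b.shape[1]//1,3),np.uint8)
if c.shape[1]>800: b=b[:,:800-a.shape[1]]; c=c[:,:800]
c[:a.shape[0],:500]=a; c[:b.shape[0],500:500+b.shape[1]]=b; cv2.imwrite("pics/crop1.png",c)
hsv=cv2.cvtColor(t,cv2.COLOR_BGR2HSV)
m=cv2.inRange(hsv,(100,150,100),(125,255,255)); 
w=cv2.inRange(hsv,(0,0,200),(180,70,255)); 
mm=np.zeros_like(m); mm[160:275,295:395]=(m|w)[160:275,295:395]
for nm,k in(("mat",mm),):
    cs=max(cv2.findContours(k,0,2)[0],key=cv2.contourArea)
    box=cv2.boxPoints(cv2.minAreaRect(cs)); ap=cv2.approxPolyDP(cs,6,True)[:,0]
    P=np.array([atz("top",p,0.003) for p in ap]); print(nm,ap.tolist(),P.round(4).tolist(),P.mean(0))
    for i in range(len(P)): d=P[(i+1)%len(P)]-P[i]; print(np.linalg.norm(d).round(4),np.degrees(np.arctan2(d[1],d[0])).round(1))
k=np.zeros_like(m);k[240:272,420:500]=w[240:272,420:500]
cs=max(cv2.findContours(k,0,2)[0],key=cv2.contourArea);print(cv2.minAreaRect(cs),cv2.boxPoints(cv2.minAreaRect(cs)).tolist())
print([atz("top",p,0.134).round(4).tolist() for p in cv2.boxPoints(cv2.minAreaRect(cs))])
print("side mat",atz("side",(353.8,282),.003),"top",atz("top",(343.7,217.9),.003))
print("mirror org",atz("side",(336.6,364.3),.006),atz("top",(451.2,264.8),.006))
# tip triangulate
o1,d1=ray("top",(457.3,233));o2,d2=ray("side",(367.4,309))
A=np.array([d1,-d2]).T;x=np.linalg.lstsq(A,o2-o1,rcond=None)[0];print("tip",o1+d1*x[0],o2+d2*x[1])
E
```

```text
mat [[318, 171], [308, 244], [315, 247], [307, 257], [375, 266], [385, 178]] [[0.6393, -0.0957, 0.003], [0.4907, -0.0794, 0.003], [0.4849, -0.0934, 0.003], [0.4648, -0.0781, 0.003], [0.4496, -0.2125, 0.003], [0.6267, -0.2306, 0.003]] [ 0.52599111 -0.13159502  0.003     ]
0.1495 173.7
0.0152 -112.1
0.0254 142.7
0.1352 -96.4
0.178 -5.9
0.1355 84.7
((466.13262939453125, 255.08349609375), (8.909167289733887, 52.70149230957031), 77.19573211669922) [[439.4499206542969, 256.5795593261719], [490.8408508300781, 244.89979553222656], [492.8153381347656, 253.58743286132812], [441.4244079589844, 265.2672119140625]]
[[0.4597, -0.3119, 0.134], [0.481, -0.398, 0.134], [0.4664, -0.401, 0.134], [0.4451, -0.3152, 0.134]]
side mat [ 0.54219136 -0.15691895  0.003     ] top [ 0.54427889 -0.1492472   0.003     ]
mirror org [ 0.45800862 -0.3502496   0.006     ] [ 0.45473597 -0.36036657  0.006     ]
tip [ 0.50287974 -0.34677164  0.1146279 ] [ 0.50142067 -0.34646119  0.11435756]
```

View pics/crop1.png

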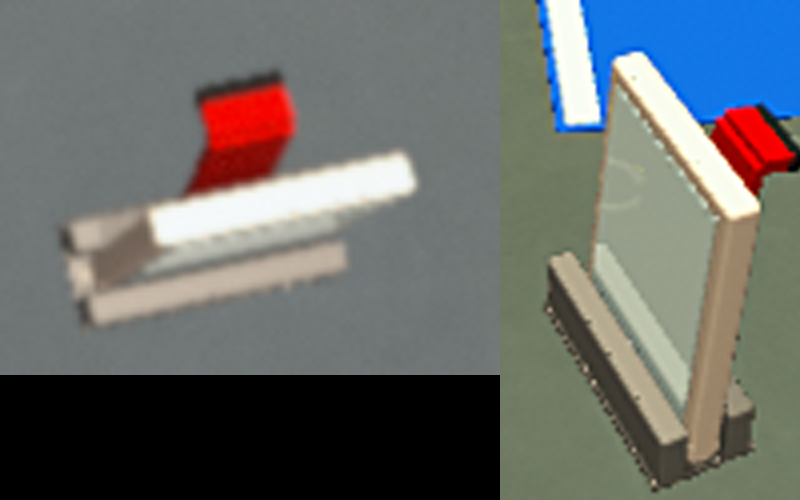

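The mat centre is near (0.545, -0.154) with yaw -5.9°. The mirror is near (0.456, -0.357) with yaw about +14° and leans back about 3°. The foot is near (0.502, -0.347, 0.115). I'm moving above the tab with the fingers shut.

apply_moves([
  [[0, 0, -0.162, 0.021, -0.053, 0, 0], [0, 0, -0.324, 0.042, -0.106, 0, 0], [0, 0, -0.486, 0.063, -0.159, 0, 0], [0, 0, -0.648, 0.084, -0.212, 0, 0], [0, 0, -0.81, 0.105, -0.265, 0, 0], [0, 0, -0.972, 0.126, -0.318, 0, 0], [0, 0, -1.134, 0.147, -0.371, 0, 0], [0, 0, -1.296, 0.168, -0.424, 0, 0], [0, 0, -1.458, 0.189, -0.477, 0, 0], [0, 0, -1.62, 0.21, -0.53, 0, 0]],
])

```text
time_s: 2.25
ee_pos: [0.3664, -0.0308, 0.239]
tool_rot: [0.0, 0.821, 0.57, 0.0]
ft_force: [0.9, 0.7, 0.2]
opening: 0.007
grip_force: 0.0
```

apply_moves([
  [[0, 0, -0.162, 0.021, -0.053, 0, 0], [0, 0, -0.324, 0.042, -0.106, 0, 0], [0, 0, -0.486, 0.063, -0.159, 0, 0], [0, 0, -0.648, 0.084, -0.212, 0, 0], [0, 0, -0.81, 0.105, -0.265, 0, 0], [0, 0, -0.975, 0.127, -0.32, 0, 0], [0, 0, -0.975, 0.127, -0.32, -0.03, 0], [0, 0, -0.975, 0.127, -0.32, -0.06, 0], [0, 0, -0.975, 0.127, -0.32, -0.085, 0], [0, 0, -0.975, 0.127, -0.32, -0.085, 0]],
])

```text
time_s: 3.5
ee_pos: [0.4925, -0.3482, 0.1522]
tool_rot: [-0.001, 0.993, 0.122, -0.001]
ft_force: [-0.1, 0.3, 0.3]
opening: 0.008
grip_force: 0.0
```

```bash
python3 - <<'E'
from h import *
o=ctrl.observe(); print(o["time_s"],o["ee_pos"],o["tool_rot"],o["ft_force"],o["opening"],o["joints"])
t=save("top","t2"); s=save("side","s2")
for c in("top","side"):
    print(c,[(np.round(x["point"],1).tolist(),round(x["score"],2)) for x in ctrl.landmark_of(c,"stand_tip")[:2]], proj(c,[o["ee_pos"]]))
a=cv2.resize(t[190:290,400:500],None,fx=4,fy=4); b=cv2.resize(s[250:350,310:410],None,fx=4,fy=4)
cv2.imwrite("pics/c2.png",np.hstack([a,b])[:,:,::-1])
E
```

```text
3.5 [ 0.4925056  -0.34820697  0.1521984 ] [-0.001416    0.99252193  0.12205364 -0.00106407] [-0.0878487   0.33374749  0.29233386] 0.007569562474580868 [-8.09438838e-01  5.59245758e-01  1.36246111e+00 -2.04868827e-05
  1.22342822e+00  5.16646655e-01]
top [] [[463.68458723 236.30364943]]
side [([368.3, 306.6], 0.54)] [[363.93127304 291.21204943]]
```

View pics/c2.png

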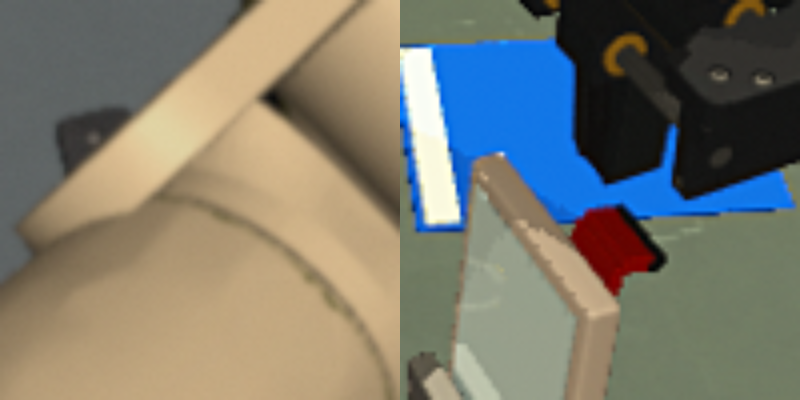

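The shut fingers are above the red tab: the fingertips show at (610,185) in the right-hand crop and the tab at (610,240). I'll press along the first part of the arc.

apply_moves([
  [[0, 0, 0, 0, 0, -0.0285, 0], [0, 0, 0, 0, 0, -0.0325, 0], [0, 0, 0, 0.005, 0.001, -0.0355, 0], [0, 0, 0, 0.0107, 0.0025, -0.0385, 0], [0, 0, 0, 0.0175, 0.0045, -0.042, 0], [0, 0, 0, 0.0233, 0.006, -0.047, 0], [0, 0, 0, 0.0296, 0.0075, -0.052, 0], [0, 0, 0, 0.035, 0.0085, -0.058, 0], [0, 0, 0, 0.04, 0.01, -0.0645, 0], [0, 0, 0, 0.04, 0.01, -0.0645, 0]],
])

```text
time_s: 4.95
ee_pos: [0.5343, -0.3385, 0.0897]
tool_rot: [0.001, 0.992, 0.122, 0.001]
ft_force: [2.6, 0.7, 3.0]
opening: 0.004
grip_force: 1.7
```

```bash
python3 - <<'E'
from h import *
o=ctrl.observe(); print(o["time_s"],o["ee_pos"],o["ft_force"])
s=save("side","s3")
print([(np.round(x["point"],1).tolist(),round(x["score"],2)) for x in ctrl.landmark_of("side","stand_tip")[:2]], proj("side",[o["ee_pos"]]))
cv2.imwrite("pics/c3.png",cv2.resize(s[270:400,300:430],None,fx=4,fy=4)[:,:,::-1])
E
```

```text
4.95 [ 0.53429019 -0.3385429   0.08974197] [2.56059386 0.68585361 3.04875632]
[([387.4, 318.4], 0.61)] [[384.94808258 314.33516195]]
```

View pics/c3.png

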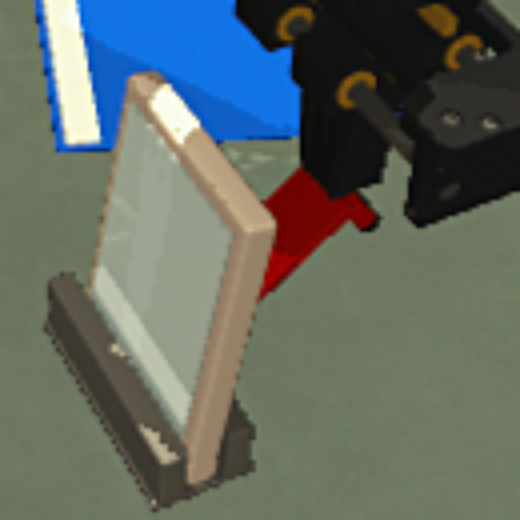

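The leg is opening as planned: the foot is now at about (368,220) in the crop, and the contact force is about 4 N. I'll continue along the arc.

apply_moves([
  [[0, 0, 0, 0.004, 0.001, -0.0067, 0], [0, 0, 0, 0.0073, 0.0018, -0.0142, 0], [0, 0, 0, 0.0097, 0.0024, -0.022, 0], [0, 0, 0, 0.0116, 0.0029, -0.03, 0], [0, 0, 0, 0.0126, 0.003, -0.038, 0], [0, 0, 0, 0.0126, 0.003, -0.043, 0], [0, 0, 0, 0.0126, 0.003, -0.046, 0], [0, 0, 0, 0.0126, 0.003, -0.048, 0], [0, 0, 0, 0.0126, 0.003, -0.048, 0], [0, 0, 0, 0.0126, 0.003, -0.048, 0]],
])

```text
time_s: 6.3
ee_pos: [0.5455, -0.3358, 0.0412]
tool_rot: [0.0, 0.993, 0.122, -0.0]
ft_force: [0.2, -0.3, -0.3]
opening: 0.005
grip_force: 0.0
```

apply_moves([
  [[0, 0, 0, 0, 0, -0.001, 0], [0, 0, 0, 0, 0, -0.002, 0], [0, 0, 0, 0, 0, -0.003, 0], [0, 0, 0, 0, 0, -0.004, 0], [0, 0, 0, 0, 0, -0.005, 0], [0, 0, 0, 0, 0, -0.006, 0], [0, 0, 0, 0, 0, -0.007, 0], [0, 0, 0, 0, 0, -0.007, 0], [0, 0, 0, 0, 0, -0.007, 0], [0, 0, 0, 0, 0, -0.007, 0]],
])

```text
time_s: 7.55
ee_pos: [0.5457, -0.3357, 0.0342]
tool_rot: [-0.0, 0.993, 0.122, -0.0]
ft_force: [-1.1, -0.3, 1.4]
opening: 0.002
grip_force: 0.3
```

```bash
python3 - <<'E'
from h import *
o=ctrl.observe(); print(o["time_s"],o["ee_pos"],o["ft_force"])
s=save("side","s4")
print([(np.round(x["point"],1).tolist(),round(x["score"],2)) for x in ctrl.landmark_of("side","stand_tip")[:2]], proj("side",[o["ee_pos"]]))
cv2.imwrite("pics/c4.png",cv2.resize(s[280:410,300:430],None,fx=4,fy=4)[:,:,::-1])
E
```

```text
7.55 [ 0.54565961 -0.33566779  0.03416697] [-1.12630198 -0.33528643  1.35628605]
[([386.9, 345.2], 0.85)] [[387.50091267 337.09944481]]
```

View pics/c4.png

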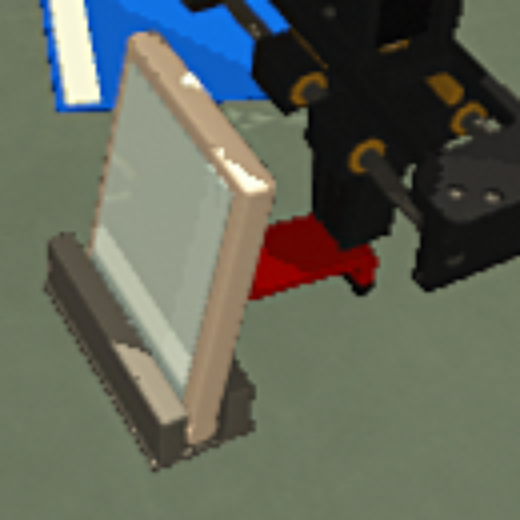

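The stand is nearly square: the foot is at about (362,285) in the crop and the mirror is leaning on the back of its slot. I'll press on until the force shows the stop.

apply_moves([
  [[0, 0, 0, 0, 0, -0.001, 0], [0, 0, 0, 0, 0, -0.0015, 0], [0, 0, 0, 0, 0, -0.002, 0], [0, 0, 0, 0, 0, -0.0025, 0], [0, 0, 0, 0, 0, -0.003, 0], [0, 0, 0, 0, 0, -0.003, 0], [0, 0, 0, 0, 0, -0.003, 0], [0, 0, 0, 0, 0, -0.003, 0], [0, 0, 0, 0, 0, -0.003, 0], [0, 0, 0, 0, 0, -0.003, 0]],
])

```text
time_s: 8.9
ee_pos: [0.5457, -0.3358, 0.0316]
tool_rot: [0.0, 0.993, 0.122, 0.0]
ft_force: [-2.2, 0.7, 4.9]
opening: 0.004
grip_force: 2.4
```

apply_moves([
  [[0, 0, 0, 0, 0, -0.0005, 0], [0, 0, 0, 0, 0, -0.001, 0], [0, 0, 0, 0, 0, -0.0015, 0], [0, 0, 0, 0, 0, -0.002, 0], [0, 0, 0, 0, 0, -0.0025, 0], [0, 0, 0, 0, 0, -0.0025, 0], [0, 0, 0, 0, 0, -0.0025, 0], [0, 0, 0, 0, 0, -0.0025, 0], [0, 0, 0, 0, 0, -0.0025, 0], [0, 0, 0, 0, 0, -0.0025, 0]],
])

```text
time_s: 10.15
ee_pos: [0.5459, -0.3359, 0.0302]
tool_rot: [0.0, 0.993, 0.122, 0.0]
ft_force: [-4.5, 2.8, 13.0]
opening: 0.001
grip_force: 6.3
```

The force has risen to 13 N, so the stand is at its stop. I'll rise, turn 90° and open the gripper.

apply_moves([
  [[0, 0, 0, 0, 0, 0.06, 0], [0, 0, 0, 0, 0, 0.12, 0], [0, 0, 0.18, 0, 0, 0.17, 0.5], [0, 0, 0.36, 0, 0, 0.17, 1], [0, 0, 0.54, 0, 0, 0.17, 1], [0, 0, 0.72, 0, 0, 0.17, 1], [0, 0, 0.9, 0, 0, 0.17, 1], [0, 0, 1.08, 0, 0, 0.17, 1], [0, 0, 1.26, 0, 0, 0.17, 1], [0, 0, 1.44, 0, 0, 0.17, 1]],
])

```text
time_s: 11.4
ee_pos: [0.5457, -0.3356, 0.1983]
tool_rot: [-0.0, 0.663, 0.748, 0.0]
ft_force: [-0.3, -0.2, -0.9]
opening: 0.891
grip_force: 0.0
```

```bash
python3 - <<'E'
from h import *
o=ctrl.observe(); print(o["time_s"],o["ee_pos"],o["ft_force"])
s=save("side","s5")
for n in("stand_tip","mirror"): print([(np.round(x["point"],1).tolist(),round(x["score"],2)) for x in ctrl.landmark_of("side",n)[:2]])
from scipy.spatial.transform import Rotation as R
def mk(x,y,yaw,tilt): return R.from_euler("zy",[yaw,tilt],degrees=True),np.array([x,y,.004])
pts=np.array([[sx*.007,sy*.045,.13] for sx,sy in((-1,-1),(1,-1),(1,1),(-1,1))]+[[.091,0,.021]])
im=s[:,:,::-1].copy()
for tilt,col in((3,(0,255,255)),(6,(255,0,255))):
    r,t=mk(.456,-.357,14,tilt); q=proj("side",r.apply(pts)+t); print(tilt,q.round(1).tolist(),(r.apply([0,0,.13])+t).round(4))
x0,y0=300,270;c=cv2.resize(im[y0:y0+130,x0:x0+130],None,fx=4,fy=4)
r,t=mk(.456,-.357,14,6)
for p in proj("side",r.apply(pts)+t): cv2.circle(c,tuple(int(v) for v in ((p-[x0,y0]+.5)*4)),3,(255,0,255),-1)
cv2.imwrite("pics/c5.png",c)
E
```

```text
11.4 [ 0.54572014 -0.33555754  0.19826441] [-0.28838819 -0.17514319 -0.92995604]
[([384.8, 343.4], 0.76)]
[([337.9, 367.3], 0.7)]
3 [[356.5, 330.5], [365.4, 327.6], [334.3, 287.3], [326.1, 289.6], [386.2, 342.7]] [ 0.4628 -0.357   0.1338]
6 [[361.3, 330.1], [370.0, 327.6], [338.7, 286.9], [330.5, 288.8], [386.4, 344.6]] [ 0.4696 -0.357   0.1333]
```

View pics/c5.png

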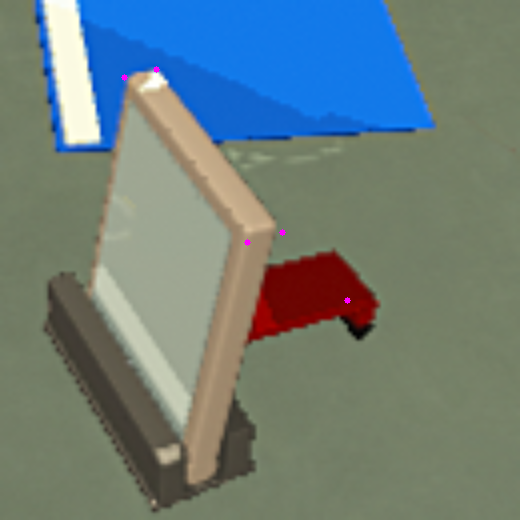

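The side view shows the stand square with its foot at about (340,300) in the crop. The mirror is still in the rack, leaning about 5.5°. I'll go over its top edge with a matching tilt and descend.

apply_moves([
  [[0, 0, 0.131, -0.04, -0.01, 0.01, 1], [-0.012, 0.046, 0.131, -0.081, -0.02, 0.01, 1], [-0.023, 0.093, 0.131, -0.081, -0.02, 0, 1], [-0.023, 0.093, 0.131, -0.081, -0.02, -0.03, 1], [-0.023, 0.093, 0.131, -0.081, -0.02, -0.06, 1], [-0.023, 0.093, 0.131, -0.081, -0.02, -0.08, 1], [-0.023, 0.093, 0.131, -0.081, -0.02, -0.093, 1], [-0.023, 0.093, 0.131, -0.081, -0.02, -0.093, 0.6], [-0.023, 0.093, 0.131, -0.081, -0.02, -0.093, 0.4], [-0.023, 0.093, 0.131, -0.081, -0.02, -0.093, 0.3]],
], newtons=25)

```text
time_s: 12.8
ee_pos: [0.4649, -0.356, 0.1065]
tool_rot: [-0.026, 0.615, 0.787, -0.04]
ft_force: [-0.5, 0.1, 0.3]
opening: 0.691
grip_force: 0.0
```

apply_moves([
  [[0, 0, 0, 0, 0, 0, 0.25], [0, 0, 0, 0, 0, 0, 0.2], [0, 0, 0, 0, 0, 0, 0.1], [0, 0, 0, 0, 0, 0, 0], [0, 0, 0, 0, 0, 0, 0], [0, 0, 0, 0, 0, 0, 0], [0, 0, 0, 0, 0, 0, 0], [0, 0, 0, 0, 0, 0, 0], [0, 0, 0, 0, 0, 0, 0], [0, 0, 0, 0, 0, 0, 0]],
], newtons=35)

```text
time_s: 14.05
ee_pos: [0.4647, -0.3557, 0.1058]
tool_rot: [-0.027, 0.615, 0.787, -0.039]
ft_force: [1.5, 0.1, 1.6]
opening: 0.154
grip_force: 35.0
```

```bash
python3 - <<'E'
from h import *
from scipy.spatial.transform import Rotation as R
o=ctrl.observe(); print(o["time_s"],o["ee_pos"],o["ft_force"],o["wrist_torque"],o["opening"],o["grip_force"])
q=o["tool_rot"]; print(R.from_quat([q[1],q[2],q[3],q[0]]).as_matrix().round(3))
E
```

```text
14.05 [ 0.46471486 -0.35570882  0.10575301] [1.52696544 0.11284972 1.55792511] [ 0.07867982 -0.20152363 -0.05643284] 0.15398584585106148 34.99229128472507
[[-0.243  0.966 -0.091]
 [ 0.97   0.241 -0.029]
 [-0.006 -0.095 -0.995]]
```

The mirror is gripped at 13.6 mm, square on its thickness. I'll lift it and compute the remaining turn.

apply_moves([
  [[0, 0, 0, 0.0005, 0, 0.005, 0], [0, 0, 0, 0.001, 0, 0.012, 0], [0, 0, 0, 0.002, 0.0005, 0.02, 0], [0, 0, 0, 0.003, 0.001, 0.03, 0], [0, 0, 0, 0.004, 0.001, 0.045, 0], [0, 0, 0, 0.004, 0.001, 0.06, 0], [0, 0, 0, 0.004, 0.001, 0.075, 0], [0, 0, 0, 0.004, 0.001, 0.085, 0], [0, 0, 0, 0.004, 0.001, 0.085, 0], [0, 0, 0, 0.004, 0.001, 0.085, 0]],
])

```text
time_s: 15.3
ee_pos: [0.4685, -0.3546, 0.1902]
tool_rot: [-0.028, 0.615, 0.787, -0.039]
ft_force: [-0.1, -0.0, -2.3]
opening: 0.155
grip_force: 35.0
```

```bash
cat >> h.py <<'E'
from scipy.spatial.transform import Rotation as R
def tool():
    o=ctrl.observe(); q=o["tool_rot"]; return o,R.from_quat([q[1],q[2],q[3],q[0]])
# mirror axes in tool frame: mirror x = tool y, mirror z = -tool z, mirror y = tool x
M2T=R.from_matrix(np.array([[0,1,0],[1,0,0],[0,0,-1]]).T)
E
python3 - <<'E'
from h import *
o,r=tool(); print(o["time_s"],o["ee_pos"],o["ft_force"],o["wrist_torque"],o["opening"])
m=r*M2T; print(m.as_matrix().round(3))
f=R.from_euler("ZY",[-5.9,10],degrees=True); print("turn",(f*m.inv()).as_rotvec().round(4))
print("shift",(np.array([.5162,-.1510,.1036])-o["ee_pos"]).round(4))
s=save("side","s6")
for n in("stand_tip","mirror"): print([(np.round(x["point"],1).tolist(),round(x["score"],2)) for x in ctrl.landmark_of("side",n)[:2]])
pts=np.array([[sx*.007,sy*.045,z] for z in(.13,.0) for sx,sy in((-1,-1),(1,-1),(1,1),(-1,1))]+[[.091,0,.021],[.091,-.015,.021]])-[0,0,.102]
x0,y0=290,220;c=cv2.resize(s[y0:y0+150,x0:x0+150,::-1],None,fx=4,fy=4)
q=proj("side",m.apply(pts)+o["ee_pos"]); print(q.round(1).tolist())
for p in q: cv2.circle(c,tuple(int(v) for v in ((p-[x0,y0]+.5)*4)),3,(255,0,255),-1)
cv2.imwrite("pics/c6.png",c)
E
```

```text
15.3 [ 0.46846906 -0.35457024  0.19018212] [-0.06028528 -0.04711176 -2.29680636] [ 0.00063922 -0.10712692 -0.0310552 ] 0.15515149230998104
[[ 0.966 -0.243  0.092]
 [ 0.241  0.97   0.028]
 [-0.096 -0.005  0.995]]
turn [-0.0005  0.0791 -0.3483]
shift [ 0.0477  0.2036 -0.0866]
[([392.7, 304.6], 0.72)]
[([340.7, 329.4], 0.96), ([394.0, 306.2], 0.24)]
[[366.7, 279.1], [376.1, 276.9], [341.7, 240.2], [333.0, 241.8], [352.0, 353.4], [360.5, 350.7], [330.9, 310.5], [322.9, 312.5], [393.9, 306.1], [399.5, 312.3]]
```

View pics/c6.png

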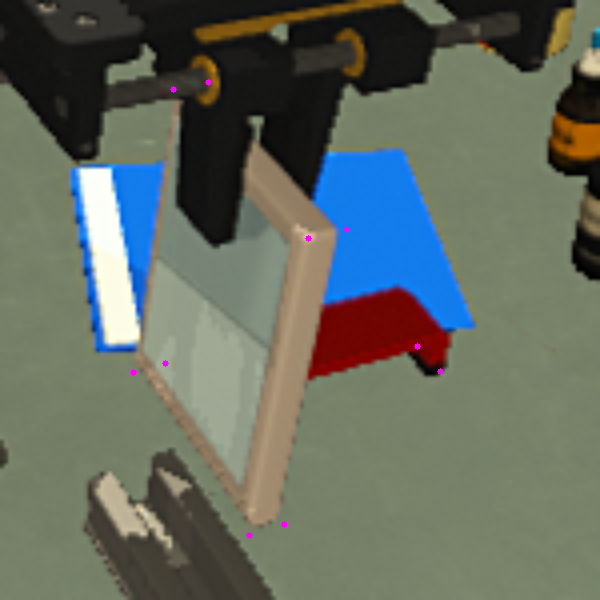

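The mirror is clear of the rack with the stand out, and the overlay agrees to about 3 mm along the width. I'll carry it over the mat, turning and tilting to 10°.

apply_moves([
  [[0, 0.005, -0.03, 0.003, 0.015, 0, 0], [0, 0.015, -0.08, 0.01, 0.045, 0, 0], [0, 0.03, -0.14, 0.02, 0.08, 0, 0], [0, 0.045, -0.2, 0.03, 0.12, 0, 0], [0, 0.06, -0.26, 0.038, 0.155, 0, 0], [0, 0.07, -0.31, 0.044, 0.185, -0.01, 0], [0, 0.079, -0.348, 0.0477, 0.2016, -0.025, 0], [0, 0.079, -0.348, 0.0477, 0.2016, -0.045, 0], [0, 0.079, -0.348, 0.0477, 0.2016, -0.06, 0], [0, 0.079, -0.348, 0.0477, 0.2016, -0.068, 0]],
])

```text
time_s: 16.7
ee_pos: [0.5162, -0.1532, 0.1219]
tool_rot: [-0.065, 0.74, 0.667, -0.058]
ft_force: [0.1, -0.1, -3.2]
opening: 0.153
grip_force: 35.0
```

```bash
python3 - <<'E'
from h import *
o,r=tool(); print(o["time_s"],o["ee_pos"],o["ft_force"],o["wrist_torque"],o["opening"])
m=r*M2T; print(m.as_euler("ZYX",degrees=True).round(2))
s=save("side","s7")
for n in("stand_tip","mirror","mat"): print([(np.round(x["point"],1).tolist(),round(x["score"],2)) for x in ctrl.landmark_of("side",n)[:2]])
c=cv2.resize(s[200:330,270:440,::-1],None,fx=4,fy=4)
pts=np.array([[sx*.007,sy*.045,z] for z in(.13,.0) for sx,sy in((-1,-1),(1,-1),(1,1),(-1,1))]+[[.091,0,.021],[.091,-.015,.021]])-[0,0,.102]
q=proj("side",m.apply(pts)+o["ee_pos"]); print(q.round(1).tolist())
matc=np.array([[sx*.09,sy*.07,.003] for sx,sy in((-1,-1),(1,-1),(1,1),(-1,1))])
mc=proj("side",R.from_euler("z",-5.9,degrees=True).apply(matc)+[.545,-.154,0])
for p,k in [(p,(255,0,255)) for p in q]+[(p,(0,255,0)) for p in mc]: cv2.circle(c,tuple(int(v) for v in ((p-[270,200]+.5)*4)),3,k,-1)
cv2.imwrite("pics/c7.png",c)
E
```

```text
16.7 [ 0.51616431 -0.15323143  0.12191365] [ 0.13781582 -0.13585776 -3.17172358] [-0.05502679 -0.11477456 -0.01385882] 0.15345085227026817
[-5.89 10.01 -0.  ]
[([379.1, 268.5], 0.67)]
[([331.7, 273.5], 0.89)]
[([355.3, 280.4], 0.89)]
[[347.5, 233.2], [355.3, 234.0], [346.8, 207.3], [339.6, 206.5], [331.7, 290.7], [339.0, 291.2], [332.4, 262.0], [325.7, 261.4], [379.1, 271.1], [380.8, 276.0]]
```

View pics/c7.png

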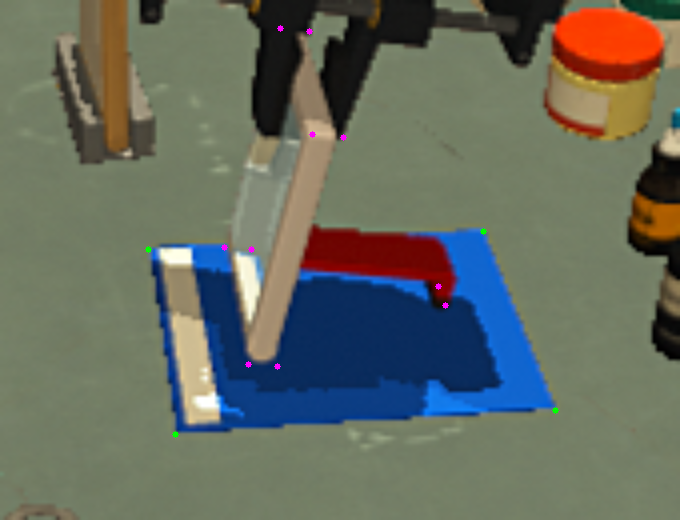

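The mirror is over the mat, square to it with the glass toward the stripe, and the overlays match. I'll lower it slowly.

apply_moves([
  [[0, 0, 0, 0, 0, -0.004, 0], [0, 0, 0, 0, 0, -0.008, 0], [0, 0, 0, 0, 0, -0.011, 0], [0, 0, 0, 0, 0, -0.013, 0], [0, 0, 0, 0, 0, -0.0145, 0], [0, 0, 0, 0, 0, -0.0155, 0], [0, 0, 0, 0, 0, -0.0165, 0], [0, 0, 0, 0, 0, -0.017, 0], [0, 0, 0, 0, 0, -0.017, 0], [0, 0, 0, 0, 0, -0.017, 0]],
])

```text
time_s: 18.15
ee_pos: [0.5164, -0.1532, 0.1058]
tool_rot: [-0.064, 0.74, 0.667, -0.058]
ft_force: [-0.0, -0.2, -3.0]
opening: 0.155
grip_force: 35.0
```

apply_moves([
  [[0, 0, 0, 0, 0, -0.0005, 0], [0, 0, 0, 0, 0, -0.001, 0], [0, 0, 0, 0, 0, -0.0015, 0], [0, 0, 0, 0, 0, -0.002, 0], [0, 0, 0, 0, 0, -0.0025, 0], [0, 0, 0, 0, 0, -0.003, 0], [0, 0, 0, 0, 0, -0.003, 0], [0, 0, 0, 0, 0, -0.003, 0], [0, 0, 0, 0, 0, -0.003, 0], [0, 0, 0, 0, 0, -0.003, 0]],
])

```text
time_s: 19.4
ee_pos: [0.5167, -0.1531, 0.1037]
tool_rot: [-0.064, 0.74, 0.667, -0.058]
ft_force: [-1.7, 1.9, 6.9]
opening: 0.156
grip_force: 35.0
```

```bash
python3 - <<'E'
from h import *
o,r=tool(); m=r*M2T
print(o["ft_force"],o["wrist_torque"],m.inv().apply(o["ft_force"]).round(2),m.inv().apply(o["wrist_torque"]).round(3),m.as_euler("ZYX",degrees=True).round(2))
E
```

```text
[-1.67744776  1.93093447  6.87719191] [ 0.346829    0.48535344 -0.07523171] [-3.02  1.74  6.45] [ 0.304  0.518 -0.023] [-5.88  9.9  -0.04]
```

The bar is on the mat with about 10 N of load. I'll ease off 1 mm, lighten the grip, then open slowly.

apply_moves([
  [[0, 0, 0, 0, 0, 0.0005, 0], [0, 0, 0, 0, 0, 0.001, 0], [0, 0, 0, 0, 0, 0.001, 0], [0, 0, 0, 0, 0, 0.001, 0], [0, 0, 0, 0, 0, 0.001, 0], [0, 0, 0, 0, 0, 0.001, 0], [0, 0, 0, 0, 0, 0.001, 0], [0, 0, 0, 0, 0, 0.001, 0], [0, 0, 0, 0, 0, 0.001, 0], [0, 0, 0, 0, 0, 0.001, 0]],
], newtons=5)

```text
time_s: 20.65
ee_pos: [0.5164, -0.1532, 0.1038]
tool_rot: [-0.064, 0.74, 0.667, -0.058]
ft_force: [1.0, 2.3, 2.9]
opening: 0.156
grip_force: 5.0
```

apply_moves([
  [[0, 0, 0, 0, 0, 0, 0.16], [0, 0, 0, 0, 0, 0, 0.17], [0, 0, 0, 0, 0, 0, 0.18], [0, 0, 0, 0, 0, 0, 0.2], [0, 0, 0, 0, 0, 0, 0.23], [0, 0, 0, 0, 0, 0, 0.27], [0, 0, 0, 0, 0, 0, 0.32], [0, 0, 0, 0, 0, 0, 0.4], [0, 0, 0, 0, 0, 0, 0.5], [0, 0, 0, 0, 0, 0, 0.5]],
])

```text
time_s: 21.9
ee_pos: [0.5164, -0.1531, 0.1037]
tool_rot: [-0.064, 0.74, 0.667, -0.058]
ft_force: [-0.5, -0.1, -0.4]
opening: 0.498
grip_force: 0.0
```

```bash
python3 - <<'E'
from h import *
o,r=tool(); print(o["ft_force"])
s=save("side","s8")
cv2.imwrite("pics/c8.png",cv2.resize(s[200:330,270:440,::-1],None,fx=4,fy=4))
E
```

```text
[-0.51596625 -0.06837658 -0.39380532]
```

View pics/c8.png

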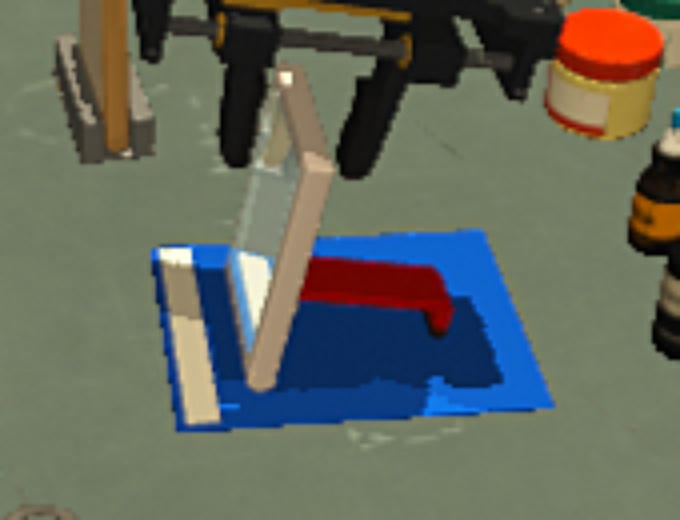

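The mirror stands free on the mat, leaning back on its foot at about (437,330) in the crop. I'll withdraw along the panel and then clear the top view.

apply_moves([
  [[0, 0, 0, 0.0018, 0, 0.01, 0.5], [0, 0, 0, 0.005, -0.0005, 0.03, 0.5], [0, 0, 0, 0.01, -0.001, 0.06, 0.5], [0, 0, 0, 0.0175, -0.002, 0.1, 0.5], [0, 0, 0, 0.02, 0.02, 0.14, 0.5], [0, 0, 0, 0, 0.07, 0.15, 0.5], [0, 0, 0, -0.02, 0.12, 0.15, 0.5], [0, 0, 0, -0.04, 0.17, 0.15, 0.5], [0, 0, 0, -0.06, 0.22, 0.15, 0.5], [0, 0, 0, -0.08, 0.27, 0.15, 0.5]],
])

```text
time_s: 23.2
ee_pos: [0.4356, 0.1184, 0.2546]
tool_rot: [-0.064, 0.74, 0.667, -0.058]
ft_force: [0.2, 0.5, 0.9]
opening: 0.499
grip_force: 0.0
```

```bash
python3 - <<'E'
from h import *
t=save("top","t9");save("side","s9")
cv2.imwrite("pics/c9.png",cv2.resize(t[150:290,180:400,::-1],None,fx=3.5,fy=3.5))
for c in("side","top"):
  for n in("stand_tip","mirror"): print(c,n,[(np.round(x["point"],1).tolist(),round(x["score"],2)) for x in ctrl.landmark_of(c,n)[:1]])
E
```

```text
side stand_tip [([375.7, 278.1], 0.87)]
side mirror [([332.3, 279.5], 0.87)]
top stand_tip [([348.7, 196.3], 0.95)]
top mirror [([344.3, 242.3], 0.85)]
```

View pics/c9.png

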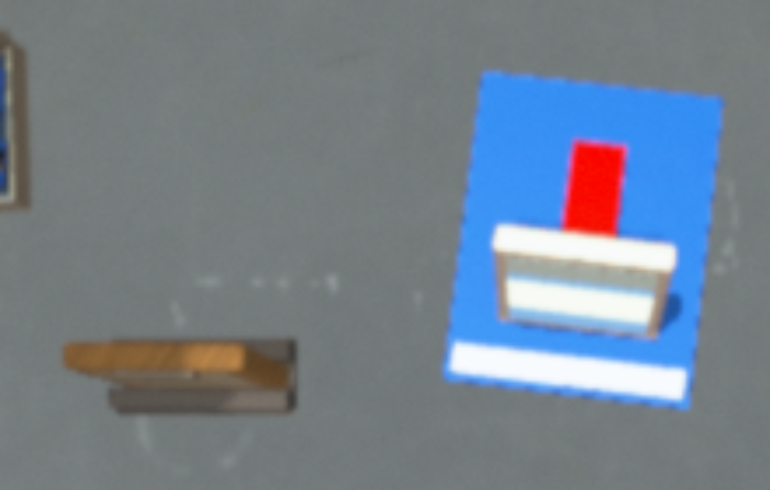

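The top view shows the mirror square on the mat, with its glass toward the stripe and the stand out. The board is still in its rack and the arm is clear, so I'll hand the job in.

```bash
python3 -c "
from bench import ctrl; print(ctrl.close_job())"
```

```text
the job is handed in; nothing more can be done
None
```

The mirror's stand was folded out to its stop in the rack; the mirror now stands on it, wholly on the mat and square to it, glass toward the white stripe, the board still in its rack, and the job was handed in at about 23 s.

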